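# Lay out the heater's new valves on their pads

## Task

Get the new valves ready for refitting the water heater: set each one upright, handle up, in the middle of the black pad whose rectangle has its handle's colour, lying along that rectangle (either end first). Place them in this order: blue, red, green and, last of all, the yellow gas valve. Leave the old black-handled valve where it is.

Things in the scene. Friction and masses are not known exactly. Their poses are not given: they have to be found in the camera images.
- valve_blue: new cold-water valve: bright nickel-plated metal body, blue handle on top. Origin: centre of the flat underside; z up; x along the pipe axis (ends alike). 76 (x) mm long, 43 high, about 0.18 kg. Middle: plain block 36 (x) by 28 (y) by 28 (z) mm, to grip from above across its 28 mm (along y); ends no wider. Rigid handle 64 (x) by 24 (y) mm over the block at z 36 to 43.
- valve_red: new hot-water valve: bright nickel-plated metal body, red handle on top. Origin: centre of the flat underside; z up; x along the pipe axis (ends alike). 76 (x) mm long, 43 high, about 0.18 kg. Middle: plain block 36 (x) by 28 (y) by 28 (z) mm, to grip from above across its 28 mm (along y); ends no wider. Rigid handle 64 (x) by 24 (y) mm over the block at z 36 to 43.
- valve_green: new drain valve: bright nickel-plated metal body, green handle on top. Origin: centre of the flat underside; z up; x along the pipe axis (ends alike). 76 (x) mm long, 43 high, about 0.18 kg. Middle: plain block 36 (x) by 28 (y) by 28 (z) mm, to grip from above across its 28 mm (along y); ends no wider. Rigid handle 64 (x) by 24 (y) mm over the block at z 36 to 43.
- valve_yellow: new gas valve: bright nickel-plated metal body, yellow handle on top. Origin: centre of the flat underside; z up; x along the pipe axis (ends alike). 76 (x) mm long, 43 high, about 0.18 kg. Middle: plain block 36 (x) by 28 (y) by 28 (z) mm, to grip from above across its 28 mm (along y); ends no wider. Rigid handle 64 (x) by 24 (y) mm over the block at z 36 to 43.
- pad_blue: fixed flat black pad 104 (x) by 60 (y) by 8 mm (hard, no rim) with a blue rectangle 76 by 28 mm in its middle, along its x. Origin: centre of its underside, on the bench; its top is at z = 8 mm.
- pad_red: fixed flat black pad 104 (x) by 60 (y) by 8 mm (hard, no rim) with a red rectangle 76 by 28 mm in its middle, along its x. Origin: centre of its underside, on the bench; its top is at z = 8 mm.
- pad_green: fixed flat black pad 104 (x) by 60 (y) by 8 mm (hard, no rim) with a green rectangle 76 by 28 mm in its middle, along its x. Origin: centre of its underside, on the bench; its top is at z = 8 mm.
- pad_yellow: fixed flat black pad 104 (x) by 60 (y) by 8 mm (hard, no rim) with a yellow rectangle 76 by 28 mm in its middle, along its x. Origin: centre of its underside, on the bench; its top is at z = 8 mm.
- valve_old: the old valve, worn out: same shape, size and axes as the new ones but with a dull dark-grey body and a black handle. Stays where it is.
Things that resemble listed ones, but are neither listed nor needed, are in the scene too. What is shaped like the valve_red but orange or pink is not meant.

How it is judged:
By the outcome, as a careful person would: the job done as asked, in the order asked, and still so for the second after the job is handed in, with the robot touching nothing.
It also fails if it takes over 120 s, if anything falls off the work surface, if the arm or the gripper's body presses on something with over 40 N, if the wrist force passes 120 N, or if a joint passes its speed limit or range.

## Robot

A 7-joint arm with a two-finger parallel gripper is mounted at the origin on the work surface. World frame = base frame: x ahead of the robot, y to its left, z up, the work surface at z = 0. Lengths are in m, angles in rad, forces in N, time in s.
With the tool pointing down it reaches from about 0.425 to 1.025 m from the base axis. Payload 3.6 kg.
Tool frame: the origin (TCP) lies on the centre line of the jaws, within the pads' length; the fingertips stand 14 mm ahead of it and the grasp point (between the pads) lies 5 mm behind it; z points along the fingers, y is the direction in which the jaws open and shut (so a half turn about z gives the same grasp; the last joint's range is limited). The gripper opens to 85 mm and grips with 20 to 120 N. Pads are 22 mm wide; open, the fingers measure 114 mm over their backs; the gripper's body (76 mm by 85 mm) begins 54 mm behind the grasp point. The pads swing forward as they close: fully open they stand 13 mm farther back than shut.
Start: joints at [-1.312, 0.591, 0.048, 1.609, -0.033, 0.943, -0.034], TCP at [0.251, 0.68, 0.245] pointing down, gripper open.
Joint ranges: [-2.69, 2.69], [-0.47, 2.24], [-1.27, 1.36], [0.19, 2.51], [-1.53, 4.68], [0.08, 2.07], [-3.09, 3.09]. Speed limits (rad/s): [2.57, 2.57, 3.14, 3.14, 3.14, 3.14, 3.14].

## Interface

Orientations are given as a unit quaternion [w, x, y, z].
In Python, from rig import manip gives the robot as it stands.
- The arm moves only by the shell command python3 -m pendant 'ROWS' [FORCE]. ROWS is JSON, a list of rows, each a list of 5 numbers: the shift along the tool's x, y, z in mm, then the turn about the tool's z in degrees, then the closure, from -1 (fully open) to 1 (shut), so that 0 is half open. In form: [[dx, dy, dz, roll, gripper], ...]. A call has 1 to 12 rows; each row is the pose to reach, as a shift and turn from the pose commanded when the call began, along the tool's axes at that moment; what a row does not reach only later rows make up. A row lasts 1/12 s, in which the tool goes at most 41.7 mm and 7.16 degrees, less where a joint would pass 70% of its speed; a pose out of reach is approached as far as the arm can. A call with a gripper value outside its range is refused whole. The fingers move at their own pace and stop on an object; FORCE is the grip in N (left out, the last holds). Time passes only in rows, so rows that repeat a pose let the fingers close. It gives the time, the measured TCP pose, the force and the opening at its end, in the units of the state.
- manip.get_obs(): the state, without advancing time (a new reading comes with each control period).
- manip.snapshot(name): name is "side" or "top"; returns the picture (400x640x3 uint8, blue, green, red); there is no depth.
- manip.camera_model(name): a dict with "K" (3x3 intrinsics, pixels), "xyz" and "orientation" of the camera in the world. Camera axes: x right, y down, z forward; pixel columns grow to the right and rows downward; lengths in m; the calibration is good to about 2 mm. A picture is of the moment at which its call begins. camera_model takes no time and is no camera call.
- manip.hand_in(): hands the job in, once; it reports no verdict.
The state is a dict: "time": time; "joint_pos": joint angles; "qvel": joint speeds; "tau": joint torques, N m; "eef_pos": TCP position; "tcp_rot": TCP orientation; "ft_force": force on the tool from outside, world axes, zero at the start; "moment": the same for the moment, N m; "grip_width": finger opening in m.
Only numpy, scipy, OpenCV 4.12 (cv2) and the standard library are available. Lean on these libraries where they do the work, as an engineer would, in place of code of your own. Each camera call takes 0.05 s, during which the arm holds its last target. There are 200 camera calls.

## Working session

There is one attempt and no reset: what is moved stays moved. The work goes in short steps, Python scripts to look and compute and a shell command to move; the robot and the scene stay as the last step left them, time stands still between calls to the robot, and variables do not carry over. Pictures are saved under pics/ and viewed, about 12 in all and at most 16, crops included, and the job is handed in when it is done.

```bash
mkdir -p pics
python3 - <<'E'
from rig import manip
import cv2
for n in("side","top"):
    im=manip.snapshot(n);cv2.imwrite(f"pics/{n}0.png",im);m=manip.camera_model(n);print(n,m)
print(manip.get_obs())
E
```

```text
side {'K': array([[430.98242976,   0.        , 311.90957499],
       [  0.        , 430.98242976, 201.85478122],
       [  0.        ,   0.        ,   1.        ]]), 'xyz': array([ 0.15900108, -0.65746964,  0.6547011 ]), 'orientation': array([-0.42060244,  0.87122849, -0.22537561,  0.11515353])}
top {'K': array([[377.20591338,   0.        , 323.68872829],
       [  0.        , 377.20591338, 202.68496383],
       [  0.        ,   0.        ,   1.        ]]), 'xyz': array([0.33821928, 0.00487819, 1.09292246]), 'orientation': array([-0.07822233,  0.71006615, -0.69540021,  0.07814012])}
{'time': 0.1, 'joint_pos': array([-1.3115224 ,  0.59203565,  0.04828583,  1.6097064 , -0.0333131 ,
        0.94272757, -0.03369764]), 'qvel': array([ 0.00019906, -0.00121066,  0.00037494, -0.00249269, -0.00049743,
        0.0005179 ,  0.00043327]), 'tau': array([ 4.76082801e-03, -5.49993539e+01,  1.55366141e+00, -1.98823410e+01,
        9.79970122e-03,  3.81327831e-03, -7.97455669e-06]), 'eef_pos': array([0.2502121 , 0.67967428, 0.24424415]), 'tcp_rot': array([-1.34746548e-04,  1.75429370e-01,  9.84491474e-01, -1.02742717e-03]), 'ft_force': array([ 0.51963287, -0.28701161,  0.40684284]), 'moment': array([ 0.02624031, -0.02564011,  0.00810952]), 'grip_width': 0.08520883102180908}
```

View pics/top0.png

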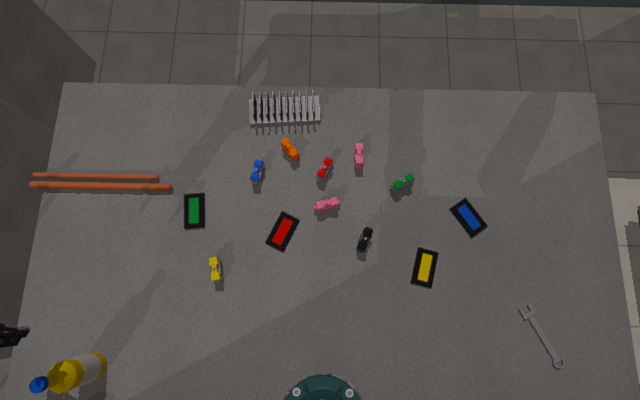

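View pics/side0.png

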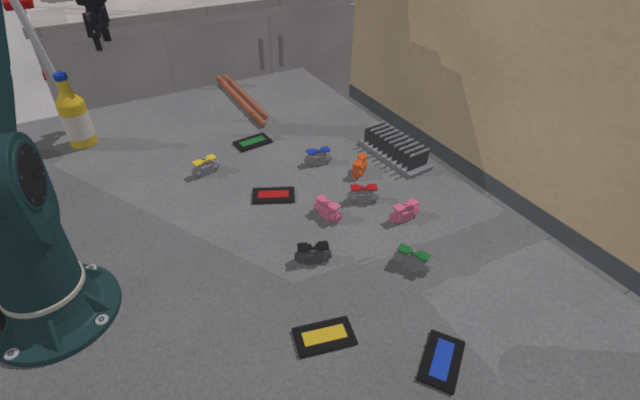

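```bash
cat > h.py <<'E'
import numpy as np,cv2
from scipy.spatial.transform import Rotation as R
from rig import manip
HUE={'blue':(105,128),'red':(0,4),'green':(50,80),'yellow':(22,32)}
def cam(n):
    m=manip.camera_model(n);return m['K'],np.array(m['xyz']),R.from_quat(np.roll(m['orientation'],-1)).as_matrix()
def cast(c,uv,z):
    K,t,r=c;uv=np.atleast_2d(uv).astype(float)
    d=np.c_[uv,np.ones(len(uv))]@np.linalg.inv(K).T@r.T
    return (t+d*((z-t[2])/d[:,2])[:,None])[:,:2]
def blobs(im,col,mina=25):
    h=cv2.cvtColor(im,cv2.COLOR_BGR2HSV);lo,hi=HUE[col]
    m=cv2.inRange(h,(lo,150,50),(hi,255,255))
    if col=='red': m|=cv2.inRange(h,(177,150,50),(180,255,255))
    m=cv2.morphologyEx(m,cv2.MORPH_CLOSE,np.ones((5,5)))
    n,l,s,c=cv2.connectedComponentsWithStats(m)
    return [(l==i,s[i,4],c[i]) for i in range(1,n) if s[i,4]>=mina]
def fit(c,mask,z):
    v,u=np.nonzero(mask);p=cast(c,np.c_[u,v],z).astype(np.float32)
    (cx,cy),(w,h),a=cv2.minAreaRect(p*1000)
    q=p-p.mean(0);ev=np.linalg.eigh(q.T@q)[1][:,1];ang=np.degrees(np.arctan2(ev[1],ev[0]))%180
    return (round(cx),round(cy)),(p.mean(0)*1000).round(),sorted((round(w),round(h))),round(float(ang),1)
def survey():
    for n in('top','side'):
        im=manip.snapshot(n);c=cam(n)
        for col in HUE:
            for m,a,ctr in blobs(im,col):
                print(n,col,ctr.round(),a,'z8',fit(c,m,.008),'z40',fit(c,m,.043 if n=='top' else .040))
E
python3 - <<'E'
from h import *
survey()
a=cv2.imread('pics/top0.png')[130:290,170:450]
b=cv2.imread('pics/side0.png')[130:280,180:440]
a=cv2.resize(a,(560,320),interpolation=2);b=cv2.resize(b,(572,330),interpolation=2)
# bigger crops
b=cv2.resize(b[:, :],(780,450));cv2.imwrite('pics/b.png',b)
E
```

```text
top blue [256. 170.] 143 z8 ((680, 213), array([679., 213.], dtype=float32), [23, 64], 169.3) z40 ((668, 206), array([668., 206.], dtype=float32), [22, 62], 169.3)
top blue [469. 217.] 280 z8 ((550, -417), array([ 549., -417.], dtype=float32), [31, 79], 35.2) z40 ((543, -404), array([ 543., -404.], dtype=float32), [30, 76], 35.2)
top blue [ 38. 384.] 231 z8 ((72, 754), array([ 72., 755.], dtype=float32), [36, 45], 110.9) z40 ((80, 730), array([ 80., 731.], dtype=float32), [35, 43], 110.9)
top red [324. 167.] 145 z8 ((693, 8), array([693.,   8.], dtype=float32), [24, 64], 153.8) z40 ((681, 8), array([681.,   8.], dtype=float32), [24, 62], 153.8)
top red [282. 231.] 299 z8 ((497, 127), array([496., 127.], dtype=float32), [32, 79], 154.4) z40 ((492, 123), array([491., 123.], dtype=float32), [31, 76], 154.4)
top green [403. 181.] 117 z8 ((655, -229), array([ 654., -229.], dtype=float32), [22, 63], 121.4) z40 ((644, -222), array([ 644., -222.], dtype=float32), [21, 61], 121.4)
top green [193. 210.] 261 z8 ((553, 389), array([552., 389.], dtype=float32), [26, 78], 5.2) z40 ((546, 376), arr
[... 2000 characters left out ...]
dtype=float32), [77, 297], 91.8)
side yellow [ 84. 143.] 160 z8 ((120, 610), array([121., 607.], dtype=float32), [57, 67], 177.9) z40 ((122, 547), array([123., 545.], dtype=float32), [54, 64], 177.9)
side yellow [210. 157.] 30 z8 ((416, 362), array([417., 362.], dtype=float32), [18, 23], 21.7) z40 ((403, 312), array([404., 311.], dtype=float32), [18, 22], 21.7)
side yellow [198. 162.] 41 z8 ((380, 355), array([379., 354.], dtype=float32), [20, 27], 13.7) z40 ((369, 305), array([368., 304.], dtype=float32), [19, 25], 13.7)
side yellow [323. 335.] 573 z8 ((402, -281), array([ 401., -282.], dtype=float32), [27, 75], 166.4) z40 ((390, -300), array([ 389., -300.], dtype=float32), [26, 71], 166.4)
```

View pics/b.png

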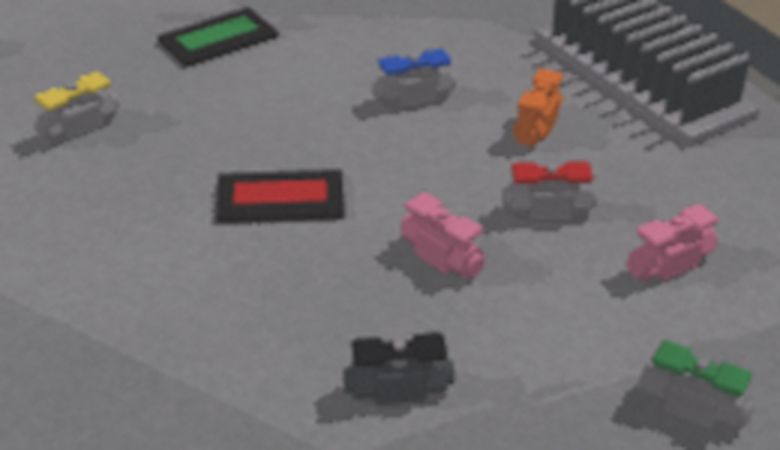

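All the valves stand upright. In the top picture the candidates are:
- **Wanted valves:** blue (257,170), red (325,167), green (402,183), yellow (214,268).
- **Not wanted:** orange (290,149), pink (359,155) and (326,204), old black (365,239), the bottle's blue cap (38,384) and its yellow body (65,375).

The close crop confirms the four nickel-bodied valves with the true handle colours.

```bash
cat >> h.py <<'E'
def go(*targets):
    o=manip.get_obs();q=R.from_quat(np.roll(o['tcp_rot'],-1)).as_matrix();p=o['eef_pos']*1000
    phi=np.degrees(np.arctan2(q[1,0],q[0,0]))
    print('t',round(o['time'],2),'now',p.round(1),'phi',round(phi,1),'width',round(o['grip_width']*1000,1),'F',o['ft_force'].round(1),'tilt',round(float(np.degrees(np.arccos(-q[2,2]))),2))
    for x,y,z,f in targets:
        print((x,y,z,f),'->',(q.T@(np.array([x,y,z])-p)).round(1),'roll',round((phi-f+180)%360-180,1))
E
python3 -c "
from h import *
go((669,206,150,169.3))"
```

```text
t 0.2 now [250.3 679.9 244.6] phi 159.8 width 85.6 F [ 0.1 -0.   0.1] tilt 0.08
(669, 206, 150, 169.3) -> [-556.6 -299.9   95. ] roll -9.5
```

```bash
python3 -m pendant '[[-37,-20,6,-1,-0.3],[-74,-40,12,-2,-0.3],[-111,-60,18,-3,-0.3],[-148,-80,24,-4,-0.3],[-185,-100,30,-5,-0.3],[-222,-120,36,-6,-0.3],[-259,-140,42,-7,-0.3],[-296,-160,48,-8,-0.3],[-333,-180,54,-9,-0.3],[-370,-200,60,-9.5,-0.3],[-400,-216,66,-9.5,-0.3],[-400,-216,66,-9.5,-0.3]]' 40; python3 -c "
from h import *
go((669,206,110,169.3))"
```

```text
time: 1.2
eef_pos: [0.5584, 0.3277, 0.1781]
tcp_rot: [0.002, 0.101, 0.995, -0.004]
ft_force: [1.5, -2.3, 0.5]
grip_width: 0.0556
t 1.2 now [558.4 327.7 178.1] phi 168.5 width 55.6 F [ 1.5 -2.3  0.5] tilt 0.49
(669, 206, 110, 169.3) -> [-132.4  -96.7   69.4] roll -0.8
```

```bash
python3 -m pendant '[[-20,-15,10,0,-0.3],[-45,-35,20,0,-0.3],[-75,-56,35,-1,-0.3],[-105,-77,50,-1,-0.3],[-130,-93,65,-1,-0.3],[-138,-100,69,-1,-0.3],[-138,-100,69,-1,-0.3],[-138,-100,69,-1,-0.3],[-138,-100,69,-1,-0.3],[-138,-100,69,-1,-0.3]]'; python3 -c "
from h import *
go((669,206,110,169.3),(669,206,18,169.3))"
```

```text
time: 2.03
eef_pos: [0.667, 0.219, 0.1112]
tcp_rot: [-0.0, 0.083, 0.997, 0.001]
ft_force: [-0.5, 0.0, 0.3]
grip_width: 0.0557
t 2.03 now [667.  219.  111.2] phi 170.5 width 55.7 F [-0.5  0.   0.3] tilt 0.13
(669, 206, 110, 169.3) -> [ -4.2 -12.5   1.2] roll 1.2
(669, 206, 18, 169.3) -> [ -4.2 -12.7  93.2] roll 1.2
```

```bash
python3 -m pendant '[[-4,-12.5,0,1,-0.3],[-4,-12.5,15,1,-0.3],[-4,-12.5,30,1,-0.3],[-4,-12.5,40,1,-0.3],[-4,-12.5,40,1,-0.3],[-4,-12.5,40,1,-0.3]]'; python3 -c "
from h import *
go((669,206,18,169.3))
a=manip.snapshot('side')[90:220,250:420];b=manip.snapshot('top')[110:220,190:330]
cv2.imwrite('pics/c.png',np.vstack([cv2.resize(a,(600,300)),cv2.resize(b,(600,300))]))"
```

```text
time: 2.53
eef_pos: [0.6688, 0.2025, 0.0684]
tcp_rot: [-0.002, 0.093, 0.996, -0.001]
ft_force: [0.5, 0.6, 0.2]
grip_width: 0.0554
t 2.53 now [668.8 202.5  68.4] phi 169.3 width 55.4 F [0.5 0.6 0.2] tilt 0.19
(669, 206, 18, 169.3) -> [ 0.3  3.5 50.4] roll 0.0
```

View pics/c.png

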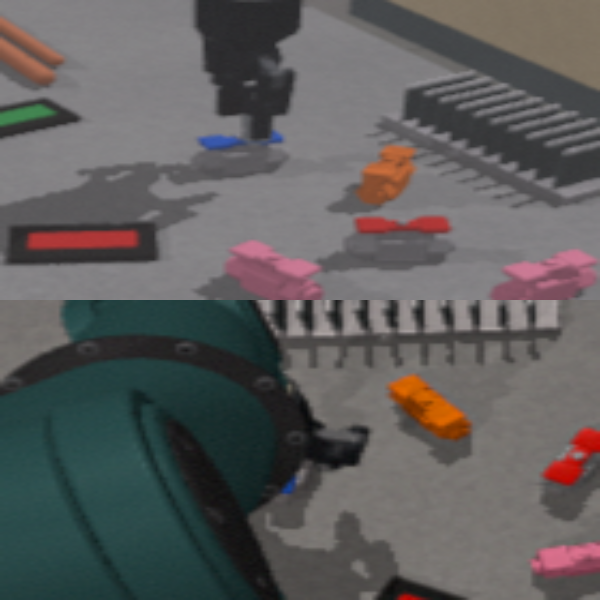

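The view shows the blue handle between the open jaws, with nothing under the fingers. Going down to grip.

```bash
python3 -m pendant '[[0,3.5,10,0,-0.3],[0,3.5,25,0,-0.3],[0,3.5,40,0,-0.3],[0,3.5,49,0,-0.3],[0,3.5,50,0,-0.3],[0,3.5,50,0,-0.3],[0,3.5,50,0,1],[0,3.5,50,0,1],[0,3.5,50,0,1],[0,3.5,50,0,1],[0,3.5,50,0,1]]' 40; python3 -c "
from h import *
go((669,206,18,169.3))"
```

```text
time: 3.55
eef_pos: [0.6714, 0.2061, 0.0211]
tcp_rot: [0.001, 0.093, 0.996, 0.0]
ft_force: [0.1, 0.4, 1.4]
grip_width: 0.0273
t 3.55 now [671.4 206.1  21.1] phi 169.3 width 27.3 F [0.1 0.4 1.4] tilt 0.09
(669, 206, 18, 169.3) -> [ 2.4 -0.6  3.1] roll -0.0
```

```bash
python3 -m pendant '[[0,0,-10,0,1],[0,0,-30,0,1],[0,0,-55,0,1],[0,0,-80,0,1],[0,0,-105,0,1],[0,0,-110,0,1]]'; python3 -c "
from h import *
go((550,-417,130,35.3))"
```

```text
time: 4.05
eef_pos: [0.6732, 0.2067, 0.1353]
tcp_rot: [0.003, 0.093, 0.996, 0.002]
ft_force: [1.3, -0.3, -0.3]
grip_width: 0.0271
t 4.05 now [673.2 206.7 135.3] phi 169.3 width 27.1 F [ 1.3 -0.3 -0.3] tilt 0.43
(550, -417, 130, 35.3) -> [   5.  -635.8    2.9] roll 134.0
```

```bash
python3 -m pendant '[[0,-15,0,5,1],[0,-45,0,12,1],[0,-80,0,19,1],[0,-115,0,26,1],[0,-150,0,33,1],[0,-185,0,40,1],[0,-220,0,47,1],[0,-255,0,54,1],[0,-290,0,61,1],[0,-310,0,67,1],[0,-320,0,70,1],[0,-320,0,70,1]]'; python3 -c "
from h import *
go((550,-417,130,35.3))"
```

```text
time: 5.05
eef_pos: [0.6099, -0.1116, 0.13]
tcp_rot: [0.0, 0.649, 0.76, -0.001]
ft_force: [-0.2, -0.0, -2.2]
grip_width: 0.0274
t 5.05 now [ 609.9 -111.6  130. ] phi 99.0 width 27.4 F [-0.2 -0.  -2.2] tilt 0.14
(550, -417, 130, 35.3) -> [-292.2 -107.     0.6] roll 63.7
```

```bash
python3 -m pendant '[[-15,-6,0,5,1],[-45,-17,0,12,1],[-80,-29,0,19,1],[-115,-42,0,26,1],[-150,-55,0,33,1],[-185,-68,0,40,1],[-220,-80,0,47,1],[-255,-93,0,54,1],[-280,-102,0,61,1],[-292,-107,0,63.7,1],[-292,-107,0,63.7,1],[-292,-107,0,63.7,1]]'; python3 -c "
from h import *
go((550,-417,60,35.3))"
```

```text
time: 6.05
eef_pos: [0.554, -0.4113, 0.1294]
tcp_rot: [-0.002, 0.951, 0.308, 0.0]
ft_force: [-0.4, 1.2, -1.4]
grip_width: 0.0274
t 6.05 now [ 554.  -411.3  129.4] phi 35.9 width 27.4 F [-0.4  1.2 -1.4] tilt 0.18
(550, -417, 60, 35.3) -> [-6.7  2.5 69.4] roll 0.6
```

```bash
python3 -m pendant '[[-6.7,2.5,10,0.6,1],[-6.7,2.5,30,0.6,1],[-6.7,2.5,55,0.6,1],[-6.7,2.5,69,0.6,1],[-6.7,2.5,69,0.6,1],[-6.7,2.5,69,0.6,1],[-6.7,2.5,69,0.6,1]]'; python3 -c "
from h import *
go((550,-417,60,35.3))
im=manip.snapshot('side');z=manip.get_obs()['eef_pos'][2]
for m,a,c in blobs(im,'blue',15): print(c,a,fit(cam('side'),m,z+.019))
cv2.imwrite('pics/d.png',cv2.resize(im[230:400,340:540],None,fx=3,fy=3))"
```

```text
time: 6.63
eef_pos: [0.5496, -0.4197, 0.062]
tcp_rot: [0.0, 0.954, 0.301, 0.0]
ft_force: [-0.3, -0.4, -1.9]
grip_width: 0.0271
t 6.63 now [ 549.6 -419.7   62. ] phi 35.1 width 27.1 F [-0.3 -0.4 -1.9] tilt 0.07
(550, -417, 60, 35.3) -> [ 1.9 -2.   2. ] roll -0.2
[451.48502994 336.61976048] 334 ((548, -421), array([ 545., -423.], dtype=float32), [21, 56], 34.1)
[438.42160279 369.31010453] 287 ((499, -449), array([ 490., -455.], dtype=float32), [24, 50], 59.3)
```

View pics/d.png

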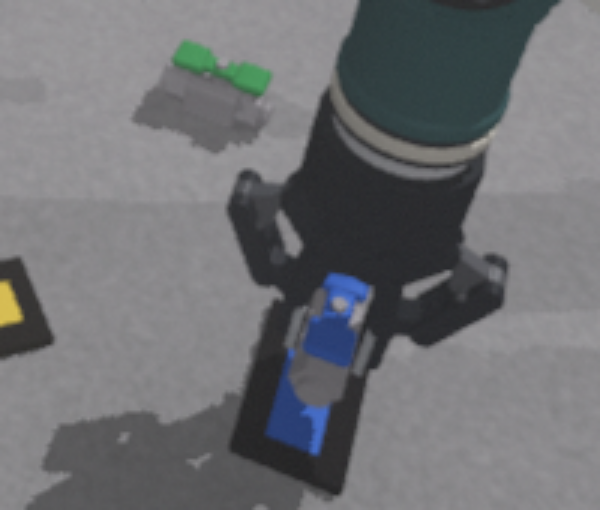

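```bash
python3 -m pendant '[[0.5,-1.5,8,0,1],[0.5,-1.5,16,0,1],[0.5,-1.5,24,0,1],[0.5,-1.5,29,0,1],[0.5,-1.5,31,0,1],[0.5,-1.5,31,0,1],[0.5,-1.5,31,0,1],[0.5,-1.5,31,0,1]]'; python3 -c "
from h import *
go((549,-418,29,35.3))"
```

```text
time: 7.35
eef_pos: [0.5484, -0.4187, 0.0304]
tcp_rot: [0.0, 0.954, 0.301, 0.0]
ft_force: [0.2, -0.2, -1.8]
grip_width: 0.0274
t 7.35 now [ 548.4 -418.7   30.4] phi 35.0 width 27.4 F [ 0.2 -0.2 -1.8] tilt 0.04
(549, -418, 29, 35.3) -> [ 0.8 -0.2  1.4] roll -0.3
```

```bash
python3 -m pendant '[[0.8,0,1,0,1],[0.8,0,1.5,0,1],[0.8,0,1.5,0,1],[0.8,0,1.5,0,1]]'; python3 -m pendant '[[0,0,0,0,0.1],[0,0,0,0,-0.2],[0,0,0,0,-0.3],[0,0,0,0,-0.3],[0,0,-15,0,-0.3],[0,0,-40,0,-0.3],[0,0,-70,0,-0.3],[0,0,-100,0,-0.3],[0,0,-120,0,-0.3],[0,0,-120,0,-0.3]]'; python3 -c "
from h import *
go((682,8,130,154.5))"
```

```text
time: 7.68
eef_pos: [0.5493, -0.418, 0.0291]
tcp_rot: [0.0, 0.954, 0.301, 0.0]
ft_force: [-0.5, 0.2, 0.5]
grip_width: 0.0274
time: 8.52
eef_pos: [0.5511, -0.4208, 0.1553]
tcp_rot: [0.004, 0.954, 0.3, 0.003]
ft_force: [0.0, -1.4, 0.2]
grip_width: 0.0553
t 8.52 now [ 551.1 -420.8  155.3] phi 35.0 width 55.3 F [ 0.  -1.4  0.2] tilt 0.58
(682, 8, 130, 154.5) -> [ 352.9 -276.7   23.5] roll -119.5
```

```bash
python3 -m pendant '[[10,-8,0,-5,-0.3],[35,-27,0,-12,-0.3],[65,-51,0,-19,-0.3],[95,-75,0,-26,-0.3],[125,-98,0,-33,-0.3],[155,-122,0,-40,-0.3],[185,-145,0,-47,-0.3],[205,-160,0,-54,-0.3],[215,-169,0,-60,-0.3],[220,-172,0,-60,-0.3],[220,-172,0,-60,-0.3]]'; python3 -c "
from h import *
go((682,8,130,154.5))
im=manip.snapshot('top')
for m,a,c in blobs(im,'blue'): print(c,a,fit(cam('top'),m,.051),fit(cam('top'),m,.008))
im2=manip.snapshot('side')
cv2.imwrite('pics/e.png',np.vstack([cv2.resize(im2[280:400,360:540],(600,400)),cv2.resize(im[180:240,430:520],(600,400))])[:, :])"
```

```text
time: 9.43
eef_pos: [0.6311, -0.1489, 0.149]
tcp_rot: [-0.0, 0.676, 0.737, 0.001]
ft_force: [0.3, -0.0, -0.4]
grip_width: 0.0556
t 9.43 now [ 631.1 -148.9  149. ] phi 95.0 width 55.6 F [ 0.3 -0.  -0.4] tilt 0.06
(682, 8, 130, 154.5) -> [151.9  64.3  19.1] roll -59.5
[473.49246231 216.03517588] 199 ((544, -408), array([ 543., -414.], dtype=float32), [42, 68], 19.3) ((552, -425), array([ 552., -432.], dtype=float32), [44, 71], 19.3)
[ 38.25738397 384.42616034] 237 ((82, 726), array([ 83., 725.], dtype=float32), [35, 45], 108.9) ((72, 755), array([ 72., 755.], dtype=float32), [37, 47], 108.9)
```

```bash
python3 -c "
import cv2;cv2.imwrite('pics/e2.png',cv2.resize(cv2.imread('pics/e.png'),(450,600)))"
```

```text
(no output)
```

View pics/e2.png

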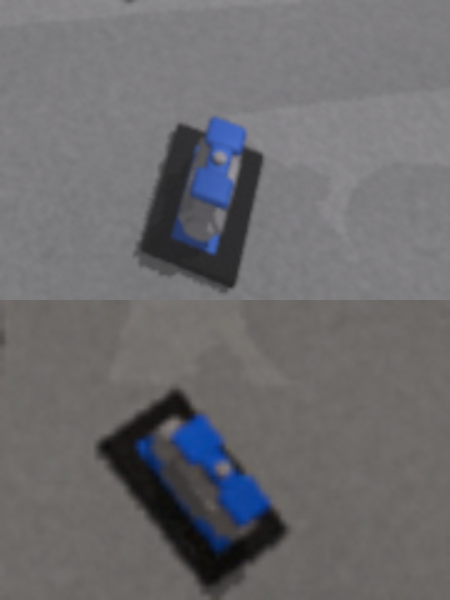

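```bash
python3 -c "
from h import *
for z in (.046,.051): print(cast(cam('top'),[474.4,213.4],z),cast(cam('side'),[447.6,342.8],z))"; python3 -m pendant '[[12,5,3,-7,-0.3],[30,13,6,-14,-0.3],[50,21,9,-21,-0.3],[70,30,12,-28,-0.3],[90,38,15,-35,-0.3],[110,47,18,-42,-0.3],[130,55,19,-49,-0.3],[145,61,19,-56,-0.3],[152,64.3,19,-59.5,-0.3],[152,64.3,19,-59.5,-0.3],[152,64.3,19,-59.5,-0.3],[152,64.3,19,-59.5,-0.3]]';  python3 -c "
from h import *
go((682,8,60,154.5))"
```

```text
[[ 0.55199175 -0.41951274]] [[ 0.55511129 -0.41426594]]
[[ 0.55097079 -0.41748589]] [[ 0.55185755 -0.41626367]]
time: 10.53
eef_pos: [0.681, 0.003, 0.1297]
tcp_rot: [-0.0, 0.223, 0.975, -0.001]
ft_force: [-0.3, -1.7, -0.4]
grip_width: 0.0556
t 10.53 now [681.    3.  129.7] phi 154.2 width 55.6 F [-0.3 -1.7 -0.4] tilt 0.13
(682, 8, 60, 154.5) -> [ 1.2  5.1 69.7] roll -0.3
```

Blue sits about 1 mm from the middle of its pad, upright and aligned. Next is red.

```bash
python3 -m pendant '[[2,5,15,0,-0.3],[2,5,35,0,-0.3],[2,5,55,0,-0.3],[2,5,66,0,-0.3],[2,5,69,0,-0.3],[2,5,69,0,-0.3],[2,5,69,0,-0.3],[2,5,69,0,-0.3]]';  python3 -c "
from h import *
go((681,8,20,154.2))"
```

```text
time: 11.2
eef_pos: [0.6828, 0.0112, 0.062]
tcp_rot: [0.001, 0.221, 0.975, 0.0]
ft_force: [0.9, -0.0, -0.1]
grip_width: 0.0556
t 11.2 now [682.8  11.2  62. ] phi 154.4 width 55.6 F [ 0.9 -0.  -0.1] tilt 0.13
(681, 8, 20, 154.2) -> [ 0.3 -3.7 42. ] roll 0.2
```

```bash
python3 -m pendant '[[0,-3,10,0,-0.3],[0,-3,25,0,-0.3],[0,-3,38,0,-0.3],[0,-3,43,0,-0.3],[0,-3,43,0,-0.3],[0,-3,43,0,-0.3],[0,-3,43,0,1],[0,-3,43,0,1],[0,-3,43,0,1],[0,-3,43,0,1],[0,-3,43,0,1]]' 40; python3 -c "
from h import *
go((681,8,20,154.2))"; python3 -m pendant '[[0,0,-10,0,1],[0,0,-30,0,1],[0,0,-55,0,1],[0,0,-80,0,1],[0,0,-105,0,1],[0,0,-110,0,1],[0,0,-110,0,1],[0,0,-110,0,1]]'; python3 -c "
from h import *
go((497,128,130,155))"
```

```text
time: 12.12
eef_pos: [0.6812, 0.0089, 0.0185]
tcp_rot: [0.001, 0.221, 0.975, 0.0]
ft_force: [0.6, -0.4, 2.7]
grip_width: 0.0271
t 12.12 now [681.2   8.9  18.5] phi 154.5 width 27.1 F [ 0.6 -0.4  2.7] tilt 0.09
(681, 8, 20, 154.2) -> [-0.2 -0.9 -1.5] roll 0.3
time: 12.78
eef_pos: [0.6797, 0.0089, 0.1274]
tcp_rot: [-0.001, 0.221, 0.975, -0.0]
ft_force: [-0.0, 0.1, -2.7]
grip_width: 0.0271
t 12.78 now [679.7   8.9 127.4] phi 154.5 width 27.1 F [-0.   0.1 -2.7] tilt 0.06
(497, 128, 130, 155) -> [216.2  28.8  -2.4] roll -0.5
```

```bash
python3 -m pendant '[[15,2,0,0,1],[45,6,0,0,1],[80,11,0,0,1],[115,15,0,0,1],[150,20,0,0,1],[185,25,10,-0.5,1],[205,28,25,-0.5,1],[216,29,45,-0.5,1],[216,29,60,-0.5,1],[216,29,67,-0.5,1],[216,29,67,-0.5,1],[216,29,67,-0.5,1]]'; python3 -c "
from h import *
go((497,127,26.5,155))"
```

```text
time: 13.78
eef_pos: [0.498, 0.1275, 0.06]
tcp_rot: [-0.001, 0.217, 0.976, -0.001]
ft_force: [-0.3, 0.4, -2.4]
grip_width: 0.0272
t 13.78 now [498.  127.5  60. ] phi 154.9 width 27.2 F [-0.3  0.4 -2.4] tilt 0.1
(497, 127, 26.5, 155) -> [ 0.7 -0.8 33.5] roll -0.1
```

```bash
python3 -m pendant '[[0.7,-0.8,8,0,1],[0.7,-0.8,18,0,1],[0.7,-0.8,26,0,1],[0.7,-0.8,30,0,1],[0.7,-0.8,32.5,0,1],[0.7,-0.8,33.5,0,1],[0.7,-0.8,33.5,0,1],[0.7,-0.8,33.5,0,1]]'; python3 -c "
from h import *
go((497,127,26.5,155))"
```

```text
time: 14.45
eef_pos: [0.4973, 0.1277, 0.0274]
tcp_rot: [0.0, 0.217, 0.976, 0.0]
ft_force: [-0.2, -0.7, -1.0]
grip_width: 0.0267
t 14.45 now [497.3 127.7  27.4] phi 155.0 width 26.7 F [-0.2 -0.7 -1. ] tilt 0.02
(497, 127, 26.5, 155) -> [-0.1 -0.8  0.9] roll -0.0
```

```bash
python3 -m pendant '[[0,-0.5,1,0,1],[0,-0.5,1,0,1],[0,-0.5,1,0,1],[0,-0.5,1,0,0.1],[0,-0.5,1,0,-0.2],[0,-0.5,1,0,-0.3],[0,-0.5,1,0,-0.3],[0,-0.5,-15,0,-0.3],[0,-0.5,-40,0,-0.3],[0,-0.5,-70,0,-0.3],[0,-0.5,-100,0,-0.3],[0,-0.5,-110,0,-0.3]]'; python3 -c "
from h import *
go((644,-222,130,121.4))"
```

```text
time: 15.45
eef_pos: [0.4987, 0.1277, 0.1408]
tcp_rot: [0.003, 0.217, 0.976, 0.002]
ft_force: [-0.3, 0.8, 0.3]
grip_width: 0.0553
t 15.45 now [498.7 127.7 140.8] phi 155.0 width 55.3 F [-0.3  0.8  0.3] tilt 0.34
(644, -222, 130, 121.4) -> [-279.5 -255.5   11. ] roll 33.6
```

```bash
python3 -m pendant '[[-15,-13,0,5,-0.3],[-40,-36,0,11,-0.3],[-68,-62,0,17,-0.3],[-96,-87,0,23,-0.3],[-124,-113,0,29,-0.3],[-152,-138,0,33.6,-0.3],[-180,-164,3,33.6,-0.3],[-208,-190,6,33.6,-0.3],[-236,-215,9,33.6,-0.3],[-262,-240,12,33.6,-0.3],[-279,-255,15,33.6,-0.3],[-279,-255,15,33.6,-0.3]]'; python3 -m pendant '[[0,0,0,0,-0.3],[0,0,0,0,-0.3],[0,0,0,0,-0.3]]' >/dev/null; python3 -c "
from h import *
go((644,-222,60,121.4))
for n,z in(('top',.051),('side',.048)):
  im=manip.snapshot(n)
  for m,a,c in blobs(im,'red'): print(n,c,a,fit(cam(n),m,z))
  cv2.imwrite(f'pics/f{n}.png',cv2.resize(im[200:260,250:330] if n=='top' else im[160:220,230:310],(400,300),interpolation=2))
cv2.imwrite('pics/f.png',np.vstack([cv2.imread('pics/ftop.png'),cv2.imread('pics/fside.png')]))"
```

```text
time: 16.45
eef_pos: [0.6424, -0.2301, 0.1217]
tcp_rot: [0.002, 0.493, 0.87, -0.002]
ft_force: [-0.3, -1.1, 0.4]
grip_width: 0.0556
t 16.7 now [ 641.4 -219.4  121.9] phi 121.5 width 55.8 F [ 0.1 -0.2  1. ] tilt 0.13
(644, -222, 60, 121.4) -> [-3.7  0.8 61.9] roll 0.1
top [280.55350554 230.43173432] 271 ((492, 124), array([491., 126.], dtype=float32), [36, 76], 156.8)
side [6.92307692 4.66153846] 65 ((-48, 2234), array([ -48., 2229.], dtype=float32), [29, 225], 94.7)
side [272.46610169 180.37288136] 118 ((499, 127), array([498., 128.], dtype=float32), [21, 59], 153.8)
```

View pics/f.png

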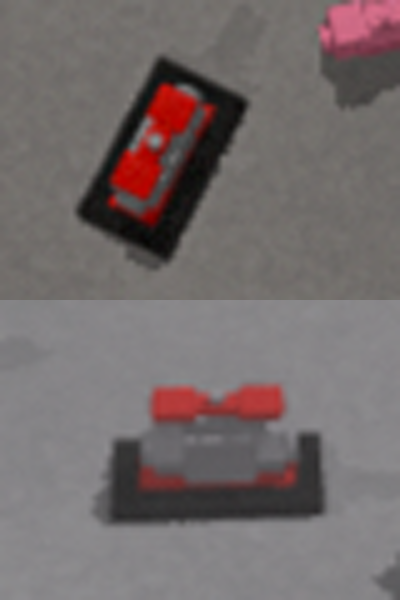

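Red is upright on its pad, centred at about (498,127) against the pad at (497,127). Now green.

```bash
python3 -m pendant '[[-3.7,0.8,15,0,-0.3],[-3.7,0.8,35,0,-0.3],[-3.7,0.8,52,0,-0.3],[-3.7,0.8,60,0,-0.3],[-3.7,0.8,61,0,-0.3],[-3.7,0.8,61,0,-0.3],[-3.7,0.8,61,0,-0.3],[-3.7,0.8,61,0,-0.3]]';  python3 -c "
from h import *
go((644,-222,19,121.4))"
```

```text
time: 17.47
eef_pos: [0.6454, -0.2249, 0.0623]
tcp_rot: [0.001, 0.489, 0.872, 0.0]
ft_force: [0.4, -0.8, -0.1]
grip_width: 0.0558
t 17.47 now [ 645.4 -224.9   62.3] phi 121.4 width 55.8 F [ 0.4 -0.8 -0.1] tilt 0.12
(644, -222, 19, 121.4) -> [ 3.2  0.3 43.3] roll -0.0
```

```bash
python3 -m pendant '[[2.5,0.3,10,0,-0.3],[2.5,0.3,25,0,-0.3],[2.5,0.3,38,0,-0.3],[2.5,0.3,43,0,-0.3],[2.5,0.3,43,0,-0.3],[2.5,0.3,43,0,-0.3],[2.5,0.3,43,0,1],[2.5,0.3,43,0,1],[2.5,0.3,43,0,1],[2.5,0.3,43,0,1],[2.5,0.3,43,0,1]]' 40; python3 -c "
from h import *
go((644,-222,19,121.4))"; python3 -m pendant '[[0,0,-10,0,1],[0,0,-30,0,1],[0,0,-55,0,1],[0,0,-80,0,1],[0,0,-105,0,1],[0,0,-110,0,1],[0,0,-110,0,1],[0,0,-110,0,1]]'; python3 -c "
from h import *
go((553,389,130,185.2))"
```

```text
time: 18.38
eef_pos: [0.6441, -0.2225, 0.019]
tcp_rot: [0.001, 0.489, 0.872, 0.0]
ft_force: [0.6, 0.4, 1.3]
grip_width: 0.0268
t 18.38 now [ 644.1 -222.5   19. ] phi 121.4 width 26.8 F [0.6 0.4 1.3] tilt 0.09
(644, -222, 19, 121.4) -> [0.5 0.2 0. ] roll -0.0
time: 19.05
eef_pos: [0.6427, -0.2218, 0.1278]
tcp_rot: [-0.001, 0.489, 0.872, -0.0]
ft_force: [-0.3, 0.1, -1.8]
grip_width: 0.0274
t 19.05 now [ 642.7 -221.8  127.8] phi 121.4 width 27.4 F [-0.3  0.1 -1.8] tilt 0.07
(553, 389, 130, 185.2) -> [568.1 241.6  -1.7] roll -63.8
```

```bash
python3 -m pendant '[[15,6,0,-5,1],[46,20,0,-11,1],[80,34,0,-17,1],[114,48,0,-23,1],[148,63,0,-29,1],[182,77,0,-35,1],[216,92,0,-41,1],[250,106,0,-47,1],[284,121,0,-53,1],[310,132,0,-58,1],[320,136,0,-60,1],[320,136,0,-60,1]]'; python3 -c "
from h import *
go((553,389,130,185.2))
im=cv2.imread('pics/top0.png');h=cv2.cvtColor(im,cv2.COLOR_BGR2HSV)
for s in (60,90,120):
  m=cv2.inRange(h,(40,s,35),(90,255,255));m[:,:170]=0;m[:,215:]=0;m[:190]=0;m[232:]=0;print(fit(cam('top'),m,.008))
m=(h[...,2]<45);m=m.astype(np.uint8);m|=cv2.inRange(h,(40,90,35),(90,255,255));n,l,s,c=cv2.connectedComponentsWithStats(m);print(s[l[210,193]],fit(cam('top'),l==l[210,193],.008))
im=cv2.imread('pics/side0.png');h=cv2.cvtColor(im,cv2.COLOR_BGR2HSV)
m=cv2.inRange(h,(40,90,35),(90,255,255));m[:,:225]=0;m[:,280:]=0;m[155:]=0;m[:125]=0;print(fit(cam('side'),m,.008))
"
```

```text
time: 20.05
eef_pos: [0.5906, 0.1265, 0.1265]
tcp_rot: [-0.002, -0.016, 1.0, 0.001]
ft_force: [-0.3, -0.2, -2.7]
grip_width: 0.0269
t 20.05 now [590.6 126.5 126.5] phi -178.2 width 26.9 F [-0.3 -0.2 -2.7] tilt 0.26
(553, 389, 130, 185.2) -> [ 29.3 263.5  -2.7] roll -3.4
((553, 389), array([552., 390.], dtype=float32), [32, 79], 6.2)
((553, 389), array([552., 390.], dtype=float32), [32, 79], 6.2)
((552, 390), array([552., 390.], dtype=float32), [29, 79], 4.9)
[184 193  21  36 713] ((551, 387), array([551., 387.], dtype=float32), [59, 103], 6.4)
((554, 393), array([554., 392.], dtype=float32), [30, 77], 6.9)
```

```bash
python3 -m pendant '[[2,15,0,-1,1],[5,45,0,-2,1],[9,80,0,-3,1],[13,115,0,-4.5,1],[17,150,0,-4.5,1],[21,185,0,-4.5,1],[25,220,10,-4.5,1],[28,250,25,-4.5,1],[29,264,45,-4.5,1],[29,264,64,-4.5,1],[29,264,64,-4.5,1],[29,264,64,-4.5,1]]'; python3 -m pendant '[[0,0,0,0,1],[0,0,0,0,1],[0,0,0,0,1]]' >/dev/null;python3 -c "
from h import *
go((552.5,389.5,27,186.3))"
```

```text
time: 21.05
eef_pos: [0.5572, 0.382, 0.0625]
tcp_rot: [-0.002, -0.05, 0.999, -0.002]
ft_force: [0.8, 0.1, -1.9]
grip_width: 0.0272
t 21.3 now [559.  384.   65.7] phi -174.2 width 27.1 F [ 0.   0.  -1.5] tilt 0.13
(552.5, 389.5, 27, 186.3) -> [ 6.   6.1 38.7] roll -0.5
```

```bash
python3 -m pendant '[[6,6,8,-0.5,1],[6,6,18,-0.5,1],[6,6,28,-0.5,1],[6,6,34,-0.5,1],[6,6,36,-0.5,1],[6,6,36,-0.5,1],[6,6,36,-0.5,1],[6,6,36,-0.5,1]]'; python3 -c "
from h import *
go((552.5,389.5,27,186.3))"
```

```text
time: 21.97
eef_pos: [0.5512, 0.3902, 0.028]
tcp_rot: [0.0, -0.056, 0.998, -0.0]
ft_force: [0.1, 0.4, -2.7]
grip_width: 0.0273
t 21.97 now [551.2 390.2  28. ] phi -173.6 width 27.3 F [ 0.1  0.4 -2.7] tilt 0.02
(552.5, 389.5, 27, 186.3) -> [-1.3 -0.8  1.1] roll 0.1
```

```bash
python3 -m pendant '[[-1.3,-0.8,0,0,1],[-1.3,-0.8,1,0,1],[-1.3,-0.8,1,0,1],[-1.3,-0.8,1,0,0.1],[-1.3,-0.8,1,0,-0.2],[-1.3,-0.8,1,0,-0.3],[-1.3,-0.8,1,0,-0.3],[-1.3,-0.8,-15,0,-0.3],[-1.3,-0.8,-40,0,-0.3],[-1.3,-0.8,-70,0,-0.3],[-1.3,-0.8,-100,0,-0.3],[-1.3,-0.8,-100,0,-0.3]]'; python3 -c "
from h import *
go((384.5,305,130,192.2))"
```

```text
time: 22.97
eef_pos: [0.5559, 0.3923, 0.1348]
tcp_rot: [0.005, -0.056, 0.998, 0.003]
ft_force: [1.1, 0.4, 0.2]
grip_width: 0.0554
t 22.97 now [555.9 392.3 134.8] phi -173.6 width 55.4 F [1.1 0.4 0.2] tilt 0.67
(384.5, 305, 130, 192.2) -> [180.  -67.8   2.6] roll -5.8
```

```bash
python3 -m pendant '[[10,-4,0,-2,-0.3],[35,-13,0,-4,-0.3],[65,-24,0,-5.8,-0.3],[95,-36,0,-5.8,-0.3],[125,-47,0,-5.8,-0.3],[150,-57,10,-5.8,-0.3],[170,-64,20,-5.8,-0.3],[178,-68,30,-5.8,-0.3],[178,-68,40,-5.8,-0.3],[178,-68,40,-5.8,-0.3],[178,-68,40,-5.8,-0.3],[178,-68,40,-5.8,-0.3]]'; python3 -c "
from h import *
go((384.5,305,60,192.2),(384.5,305,20,192.2))
for n,z in(('top',.051),('side',.048)):
  im=manip.snapshot(n)
  cv2.imwrite(f'pics/g{n}.png',cv2.resize(im[180:240,150:230] if n=='top' else im[115:175,210:290],(400,300),interpolation=2))
cv2.imwrite('pics/g.png',np.vstack([cv2.imread('pics/gtop.png'),cv2.imread('pics/gside.png')]))"
```

```text
time: 23.97
eef_pos: [0.3846, 0.3035, 0.0885]
tcp_rot: [0.001, -0.106, 0.994, 0.001]
ft_force: [0.5, 0.9, -0.8]
grip_width: 0.0558
t 23.97 now [384.6 303.5  88.5] phi -167.8 width 55.8 F [ 0.5  0.9 -0.8] tilt 0.13
(384.5, 305, 60, 192.2) -> [-0.2  1.5 28.5] roll -0.0
(384.5, 305, 20, 192.2) -> [-0.1  1.4 68.5] roll -0.0
```

View pics/g.png

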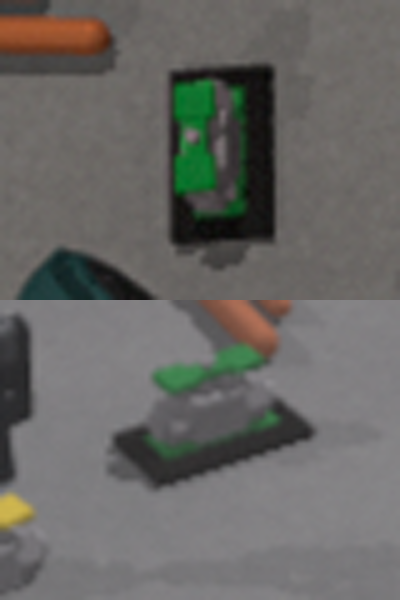

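Green is upright on its pad; the handle pin is at about (188,207) in the top picture. Now yellow.

```bash
python3 -c "
from h import *
print(cast(cam('top'),[188.4,207],.051),cast(cam('side'),[210+210/5,115+(372-300)/5],.051))"; python3 -m pendant '[[0,1,15,0,-0.3],[0,1,35,0,-0.3],[0,1,53,0,-0.3],[0,1,65,0,-0.3],[0,1,68.5,0,-0.3],[0,1,68.5,0,-0.3],[0,1,68.5,0,-0.3],[0,1,68.5,0,1],[0,1,68.5,0,1],[0,1,68.5,0,1],[0,1,68.5,0,1],[0,1,68.5,0,1]]' 40; python3 -c "
from h import *
go((384.5,305,19,192.2))"; python3 -m pendant '[[0,0,-10,0,1],[0,0,-30,0,1],[0,0,-55,0,1],[0,0,-80,0,1],[0,0,-105,0,1],[0,0,-110,0,1],[0,0,-110,0,1],[0,0,-110,0,1]]'; python3 -c "
from h import *
go((560,20,130,180),(401,-282.5,130,166.2))"
```

```text
[[0.55239112 0.38888136]] [[0.55232997 0.37971455]]
time: 25.07
eef_pos: [0.3833, 0.3039, 0.0208]
tcp_rot: [0.001, -0.106, 0.994, 0.001]
ft_force: [0.2, 0.1, 5.9]
grip_width: 0.027
t 25.07 now [383.3 303.9  20.8] phi -167.8 width 27.0 F [0.2 0.1 5.9] tilt 0.13
(384.5, 305, 19, 192.2) -> [-1.4  0.8  1.8] roll -0.0
time: 25.73
eef_pos: [0.3825, 0.3028, 0.1299]
tcp_rot: [0.0, -0.106, 0.994, -0.0]
ft_force: [0.3, 0.0, -2.0]
grip_width: 0.0273
t 25.73 now [382.5 302.8 129.9] phi -167.8 width 27.3 F [ 0.3  0.  -2. ] tilt 0.01
(560, 20, 130, 180) -> [-1.139e+02 -3.139e+02 -1.000e-01] roll 12.2
(401, -282.5, 130, 166.2) -> [ 105.4 -576.1   -0. ] roll 26.0
```

```bash
python3 -m pendant '[[-5,-14,0,0,1],[-15,-42,0,1,1],[-27,-75,0,3,1],[-39,-108,0,5,1],[-51,-141,0,7,1],[-63,-174,0,9,1],[-75,-207,0,11,1],[-87,-240,0,12.2,1],[-98,-270,0,12.2,1],[-110,-302,0,12.2,1],[-114,-314,0,12.2,1],[-114,-314,0,12.2,1]]'; python3 -m pendant '[[0,0,0,0,1],[0,0,0,0,1]]' >/dev/null;python3 -c "
from h import *
go((400,-282,130,166.2))"
```

```text
time: 26.73
eef_pos: [0.5615, 0.0154, 0.1281]
tcp_rot: [-0.001, 0.004, 1.0, -0.001]
ft_force: [-0.0, -0.1, -1.4]
grip_width: 0.0272
t 26.9 now [558.7  22.  128.6] phi -179.9 width 27.5 F [ 0.3  0.4 -2.1] tilt 0.2
(400, -282, 130, 166.2) -> [ 159.2 -303.7   -1.1] roll 13.9
```

```bash
python3 -m pendant '[[7,-13,0,1,1],[20,-38,0,3,1],[36,-69,0,5,1],[52,-99,0,7,1],[68,-130,0,9,1],[84,-160,0,11,1],[100,-191,0,13,1],[116,-221,0,13.9,1],[132,-252,0,13.9,1],[148,-282,0,13.9,1],[159,-304,0,13.9,1],[159,-304,0,13.9,1]]'; python3 -m pendant '[[0,0,0,0,1],[0,0,15,0,1],[0,0,35,0,1],[0,0,55,0,1],[0,0,65,0,1],[0,0,65,0,1],[0,0,65,0,1],[0,0,65,0,1]]';python3 -c "
from h import *
go((400,-282,29,166.2))"
```

```text
time: 27.9
eef_pos: [0.397, -0.288, 0.1299]
tcp_rot: [-0.001, 0.125, 0.992, -0.001]
ft_force: [0.5, -0.0, -1.2]
grip_width: 0.0269
time: 28.57
eef_pos: [0.4022, -0.283, 0.0655]
tcp_rot: [0.001, 0.12, 0.993, -0.0]
ft_force: [0.1, 0.1, -2.6]
grip_width: 0.0269
t 28.57 now [ 402.2 -283.    65.5] phi 166.2 width 26.9 F [ 0.1  0.1 -2.6] tilt 0.06
(400, -282, 29, 166.2) -> [ 2.4  0.5 36.5] roll -0.0
```

```bash
python3 -m pendant '[[2,0.5,8,0,1],[2,0.5,18,0,1],[2,0.5,27,0,1],[2,0.5,33,0,1],[2,0.5,34.5,0,1],[2,0.5,34.5,0,1],[2,0.5,34.5,0,1],[2,0.5,34.5,0,1]]'; python3 -c "
from h import *
go((400,-282,29,166.2))"
```

```text
time: 29.23
eef_pos: [0.3997, -0.2827, 0.0304]
tcp_rot: [0.0, 0.121, 0.993, -0.0]
ft_force: [0.1, 0.6, -1.8]
grip_width: 0.0268
t 29.23 now [ 399.7 -282.7   30.4] phi 166.1 width 26.8 F [ 0.1  0.6 -1.8] tilt 0.02
(400, -282, 29, 166.2) -> [-0.1  0.8  1.4] roll -0.1
```

Lowering the last bit and releasing, then backing away to clear the view.

```bash
python3 -m pendant '[[0,0.5,1,0,1],[0,0.5,1.5,0,1],[0,0.5,1.5,0,1],[0,0.5,1.5,0,0.1],[0,0.5,1.5,0,-0.2],[0,0.5,1.5,0,-0.3],[0,0.5,1.5,0,-0.3],[0,0.5,-15,0,-0.3],[0,0.5,-40,0,-0.3],[0,0.5,-75,0,-0.3],[0,0.5,-110,0,-0.3],[0,0.5,-130,0,-0.3]]'; python3 -c "
from h import *
go((640,-200,200,166),(660,100,250,166))"
```

```text
time: 30.23
eef_pos: [0.4005, -0.2827, 0.1634]
tcp_rot: [0.002, 0.121, 0.993, -0.001]
ft_force: [0.4, 0.1, -0.2]
grip_width: 0.0554
t 30.23 now [ 400.5 -282.7  163.4] phi 166.1 width 55.4 F [ 0.4  0.1 -0.2] tilt 0.22
(640, -200, 200, 166) -> [-212.7  137.8  -36. ] roll 0.1
(660, 100, 250, 166) -> [-160.1  433.8  -86.6] roll 0.1
```

```bash
python3 -m pendant '[[-15,20,-10,0,-0.3],[-30,50,-20,0,-0.3],[-50,85,-35,0,-0.3],[-70,120,-50,0,-0.3],[-90,155,-65,0,-0.3],[-110,190,-80,0,-0.3],[-130,225,-86,0,-0.3],[-150,260,-86,0,-0.3],[-155,285,-86,0,-0.3],[-160,300,-86,0,-0.3],[-160,300,-86,0,-0.3],[-160,300,-86,0,-0.3]]'; python3 -m pendant '[[0,0,0,0,-0.3],[0,0,0,0,-0.3],[0,0,0,0,-0.3]]' >/dev/null; python3 -c "
from h import *
im=manip.snapshot('top');s=manip.snapshot('side')
cv2.imwrite('pics/i.png',np.vstack([cv2.resize(im[180:300,170:500],(800,290)),cv2.resize(s[110:400,180:480],(300,290))@np.eye(3) if 0 else cv2.copyMakeBorder(cv2.resize(s[130:400,180:480],(340,306)),0,0,0,460,0)]))
cv2.imwrite('pics/j.png',np.vstack([cv2.resize(im[240:300,390:470],(400,300),interpolation=2),cv2.resize(s[300:375,280:380],(400,300),interpolation=2)]))"
```

```text
time: 31.23
eef_pos: [0.6262, -0.0297, 0.2457]
tcp_rot: [-0.001, 0.121, 0.993, -0.001]
ft_force: [-0.1, -0.6, -0.5]
grip_width: 0.0551
```

View pics/i.png

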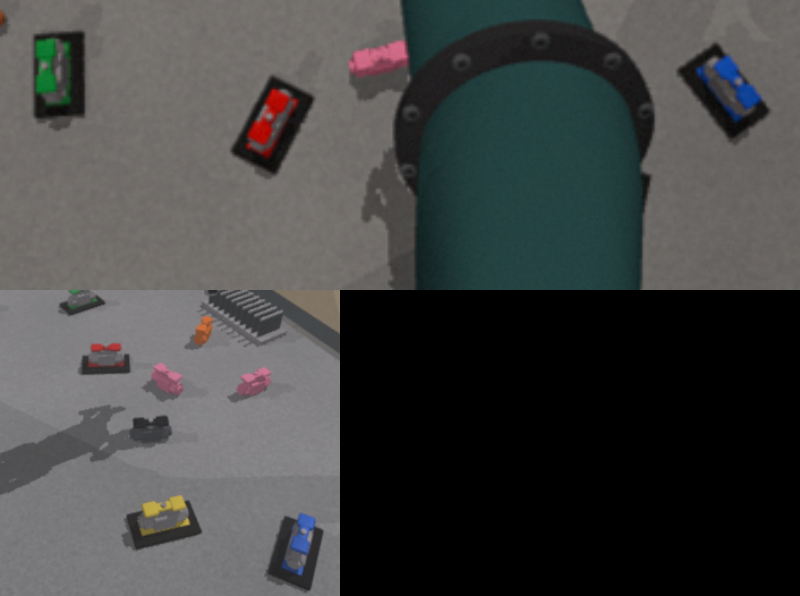

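View pics/j.png

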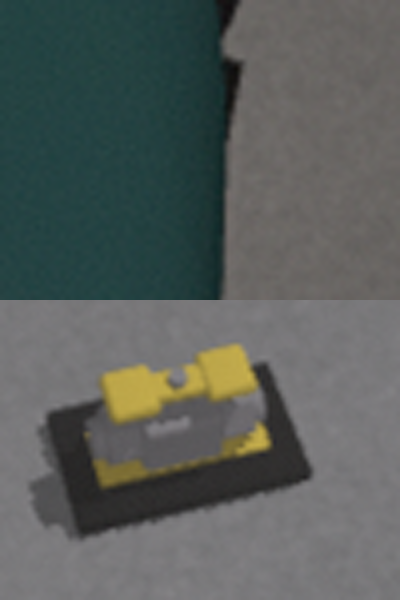

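```bash
python3 -c "
from h import *
print(cast(cam('side'),[324.2,319.5],.051))
im=manip.snapshot('side')
for m,a,c in blobs(im,'yellow',40): print(c,a,fit(cam('side'),m,.048))
go()"
```

```text
[[ 0.40114495 -0.28205993]]
[ 69.05722461 101.69527897] 699 ((114, 859), array([115., 827.], dtype=float32), [76, 294], 91.7)
[ 84.05660377 143.10691824] 159 ((122, 531), array([124., 529.], dtype=float32), [53, 64], 179.4)
[324.01960784 320.65359477] 306 ((401, -282), array([ 401., -282.], dtype=float32), [22, 61], 166.5)
t 31.63 now [626.7 -30.6 246.4] phi 166.0 width 55.2 F [-0.2  0.8 -0. ] tilt 0.03
```

Yellow is at (401,-282) and 166.5°, against its pad at (401,-282.5) and 166.2°. The arm is clear of everything, so I'm handing in.

```bash
python3 -c "
from rig import manip
print(manip.hand_in())"
```

```text
the job is handed in; nothing more can be done
None
```

I placed the four new valves upright, handle up, on their matching pads in the order blue, red, green, yellow. I handed the job in after about 32 s of robot time. I did not touch the old black-handled valve or the orange and pink look-alikes.

In the last checks each valve's centre came out within about 1.5 mm of its pad's centre. All four lie along their rectangles in the pictures; I measured the final angle reliably only for yellow, within about 0.3°.

- **Side-camera disagreement on green:** its side-view handle pin, read by eye, gave a y about 9 mm off the top view. I trusted the top view (0.552, 0.389), which agrees with the arm's own position at release and with how the valve looks on its pad.
- **Yellow seen from one camera only:** the arm hid it from the top camera, so I checked it from the side camera alone.

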